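Count out two paving strips and pour them into the kit box

TASK

Count out two paving strips for a miniature-garden kit: slide the two three-stone strips across the blue deck into the open metal trough without lifting them off the deck, then shut the trough's green lid fully. Put the extra four-stone strip from the deck back in the cardboard stock tray. Then tip the trough up by its red handle with the lid shut so that both strips pour into the wooden kit box, and bring the trough back down level; leave the other things on the table where they are.

Things in the scene. Friction and masses are not known exactly. Their poses are not given: they have to be found in the camera images.
- counting_tray: Counting tray on a low stand, fixed to the table, 236 x 272 x 106 mm; origin on the table under its middle, z up. Blue deck with its top 95 mm above the origin, x from -115 to +40 mm, y from -126 to +126 mm, with 11 mm high rims at -x, +y and -y and no rim at its +x edge, where the trough begins. The trough lies along y beyond that edge, centred at x = +72 mm.
- trough (a joint): Tip angle of the bare metal trough in rad: 0 level (rests by its weight), up to 0.85. It turns about a pivot parallel to the tray's x axis at tray x = 72, y = -150, z = 68 mm (its open pouring end); lifting the red handle at the +y end raises it. Falls back level if let go; about 3 N at the handle lifts it. Smooth floor: the strips begin to slide at about 0.2 to 0.35 rad, tip to 0.7 or more to pour surely.
- trough_mid (a point): Middle of the trough's inner floor, 27 mm below the deck top when level. Trough inside: 58 mm wide (x), 26 mm deep, y from -158 mm (open end, floor only beyond -150) to +127 mm (end wall). Axes as the tray's when level; turns with the trough.
- trough_handle (a point): Centre of the red bar handle at the trough's +y end: round bar 12 mm thick along x, 60 mm clear between its arms, 39 mm free between bar and trough end wall; open below. It lies 322 mm from the pivot along y and 16 mm above it when level. Can be pinched from above, the bar turning in the grip, and led round the pivot in an arc.
- trough_lid (a joint): Opening of the green trough lid in rad: 0 shut flat over the trough, starts about 1.45 to 1.85 (standing up, leaning back away from the deck beyond 1.57), stop at 1.9. Stiff hinge: stays where it is left; about 1 to 2 N at its free edge moves it. It can be pushed over from behind toward the deck and pressed down.
- trough_lid_hinge (a point): Middle of the lid's hinge line, which runs along the tray's y axis on the trough's far (+x) rim at tray x = 106, z = 96.5 mm; the lid carries this point's frame along. The lid panel is 4 mm thick, 66 mm from hinge to free edge, 262 mm long, with a 60 mm wide tab 12 mm beyond the free edge.
- trough_lid_edge (a point): Middle of the lid's free edge (outer face); turns with the lid. Shut, it lies just above the +x edge of the deck.
- strip_a: Strip of three grey stone cubes on netting, 22 x 59 x 14 mm (x, y, z), stone cubes 15 mm wide, 33 g; origin at the centre of its underside, long along its y. Lies on the deck with its y roughly along the tray's y. One of the two to count out.
- strip_b: The other three-stone strip, 22 x 59 x 14 mm, as strip_a. To be counted out.
- long_strip: Strip of four stone cubes on netting, 22 x 77 x 14 mm, 44 g; origin at the centre of its underside, long along its y; pinch across the 15 mm cubes. The extra one. Which of the three strips lies in which place along the deck changes; places are about 82 mm apart along the tray's y.
- kit_box: Open light-wood box, fixed, 170 x 170 x 50 mm, walls 6 mm, standing under the trough's open end; origin at the centre of its underside.
- stock_tray: Open brown cardboard tray, fixed, 242 x 378 x 75 mm (x, y, z), walls 9 mm, floor 4 mm; origin at the centre of its underside. A two-stone strip is stuck in it at about x +50, y +140 mm; the rest is free.
- lighthouse: Cream toy lighthouse, 47 x 47 x 82 mm, bystander; origin under its centre.
- pin_tin: Round blue tin with grey lid, 70 x 70 x 36 mm, bystander; origin under its centre.
- clay_pot: Empty small terracotta pot, 62 x 62 x 56 mm, bystander; origin under its centre.
There are look-alikes about, which are no part of the job. What is shaped like the strip_b but pink is not meant. What is shaped like the strip_a but orange is not meant.

How it is judged (in metres and radians):
On the way, in this order (a step that is already met when the one before it is completed fails the run):
1. both three-stone strips lie in the trough, its lid still open, the four-stone strip on the deck (x of strip_a in the frame of trough_mid between -0.031 and 0.031 m and y of strip_a in the frame of trough_mid between -0.14 and 0.14 m and z of strip_a in the frame of trough_mid between -0.006 and 0.022 m and x of strip_b in the frame of trough_mid between -0.031 and 0.031 m and y of strip_b in the frame of trough_mid between -0.14 and 0.14 m and z of strip_b in the frame of trough_mid between -0.006 and 0.022 m and value of joint trough_lid above 0.6 rad and x of long_strip in the frame of counting_tray between -0.1 and 0.1 m and y of long_strip in the frame of counting_tray between -0.13 and 0.13 m and z of long_strip in the frame of counting_tray between 0.085 and 0.115 m), for 0.2 s.
2. the lid is shut over the two strips (x of strip_a in the frame of trough_mid between -0.031 and 0.031 m and y of strip_a in the frame of trough_mid between -0.14 and 0.14 m and z of strip_a in the frame of trough_mid between -0.006 and 0.022 m and x of strip_b in the frame of trough_mid between -0.031 and 0.031 m and y of strip_b in the frame of trough_mid between -0.14 and 0.14 m and z of strip_b in the frame of trough_mid between -0.006 and 0.022 m and value of joint trough_lid below 0.12 rad), for 0.2 s.
3. the four-stone strip lies in the cardboard stock tray, let go, while the two stay in the shut, level trough (all of step 2 and x of long_strip in the frame of stock_tray between -0.11 and 0.11 m and y of long_strip in the frame of stock_tray between -0.178 and 0.178 m and z of long_strip in the frame of stock_tray between -0.002 and 0.035 m and value of joint trough below 0.1 rad and contact force between long_strip and the fingers below 0.1 N and linear speed of long_strip below 0.05 m/s), for 0.2 s.
4. both three-stone strips have poured into the kit box, the lid shut (x of strip_a in the frame of kit_box between -0.08 and 0.08 m and y of strip_a in the frame of kit_box between -0.08 and 0.08 m and z of strip_a in the frame of kit_box between -0.002 and 0.045 m and x of strip_b in the frame of kit_box between -0.08 and 0.08 m and y of strip_b in the frame of kit_box between -0.08 and 0.08 m and z of strip_b in the frame of kit_box between -0.002 and 0.045 m and value of joint trough_lid below 0.3 rad), for 0.2 s.
At the end, for the whole second after the job is handed in: Both three-stone strips lie at rest inside the wooden kit box, the four-stone strip lies at rest inside the cardboard stock tray, the trough is back level (within 0.06 rad) and its lid is shut (within 0.12 rad) (x of strip_a in the frame of kit_box between -0.08 and 0.08 m and y of strip_a in the frame of kit_box between -0.08 and 0.08 m and z of strip_a in the frame of kit_box between -0.002 and 0.045 m and x of strip_b in the frame of kit_box between -0.08 and 0.08 m and y of strip_b in the frame of kit_box between -0.08 and 0.08 m and z of strip_b in the frame of kit_box between -0.002 and 0.045 m and x of long_strip in the frame of stock_tray between -0.11 and 0.11 m and y of long_strip in the frame of stock_tray between -0.178 and 0.178 m and z of long_strip in the frame of stock_tray between -0.002 and 0.035 m and value of joint trough_lid below 0.12 rad and value of joint trough below 0.06 rad and linear speed of each of strip_a, strip_b, long_strip below 0.03 m/s); the robot touches nothing.
It fails at once if a three-stone strip is lifted (more than 20 mm above the deck) instead of slid, while the trough is level ((z of strip_a in the frame of counting_tray above 0.115 m and value of joint trough below 0.05 rad) or (z of strip_b in the frame of counting_tray above 0.115 m and value of joint trough below 0.05 rad)).
It fails at once if the four-stone strip gets into the trough or the kit box ((x of long_strip in the frame of trough_mid between -0.031 and 0.031 m and y of long_strip in the frame of trough_mid between -0.14 and 0.14 m and z of long_strip in the frame of trough_mid between -0.006 and 0.022 m) or (x of long_strip in the frame of kit_box between -0.08 and 0.08 m and y of long_strip in the frame of kit_box between -0.08 and 0.08 m and z of long_strip in the frame of kit_box between -0.002 and 0.045 m)).
It fails at once if the trough is tipped (beyond 0.15 rad) while its lid is open (beyond 0.35 rad) (value of joint trough above 0.15 rad and value of joint trough_lid above 0.35 rad).
It fails at once if a bystander is moved by more than 30 mm (distance of any of lighthouse, pin_tin, clay_pot from where it was at the start of the episode above 0.03 m).
It also fails if it takes over 72 s, if anything falls off the work surface, if the arm or the gripper's body presses on something with over 40 N, if the wrist force passes 120 N, or if a joint passes its speed limit or range.

ROBOT

A 6-joint arm with a two-finger parallel gripper is mounted at the origin on a cart in front of the work surface, level with it; the furniture and walls round the work are solid. World frame = base frame: x ahead of the robot, y to its left, z up, the work surface at z = 0. Lengths are in mm, angles in rad, forces in N, time in s.
With the tool pointing down it reaches from about 350 to 975 mm from the base axis. Payload 7.1 kg.
Tool frame: the origin (TCP) lies midway between the tips of the shut fingers; the grasp point (between the pads) lies 19 mm behind it (ctrl.grip_point_offset is the distance from the TCP to the grasp point, in mm); z points along the fingers, y is the line along which they close (so a half turn about z gives the same grasp; the last joint's range is limited). The gripper opens to 88 mm and grips with 3 to 60 N. Pads are 20 mm wide; open, the fingers measure 115 mm over their backs; the gripper's body (75 mm by 178 mm) begins 61 mm behind the grasp point.
Start: joints at [1.216, 0.423, 1.63, -0, 1.089, -0.019], TCP at [205.921, 590.086, 222.675] pointing down, gripper open.
Joint ranges: [-3, 3], [-0.9, 2.11], [0.09, 2.58], [-1.31, 4.45], [0.11, 2.69], [-2.54, 2.54]. Speed limits (rad/s): [2.39, 2.39, 3.01, 3.14, 3.14, 3.14].

INTERFACE

Orientations are given as a rotation vector (axis times angle).
In Python, from workcell import get_obs, optics, close_job, spotter, ctrl gives the robot as it stands. The module is installed in compiled form; this text tells all that it offers.
- The arm moves only by the tool move_arm, never from a script. Its argument "rows" is a list of rows, each a list of 5 numbers: the shift along the tool's x, y, z in cm, then the turn about the tool's z in degrees, then the opening in per cent of the stroke, from 0 (shut) to 100 (fully open). A call has 1 to 10 rows; each row shifts and turns the commanded pose from where the row before left it, along the tool's axes as they then stand; what a row does not reach is not made up. A row lasts 1/8 s, in which the tool goes at most 62.5 mm and 10.7 degrees, less where a joint would pass 70% of its speed; a pose out of reach is approached as far as the arm can. A call with a gripper value outside its range is refused whole. The fingers move at their own pace and stop on an object; the grip force is fixed at half the most. Time passes only in rows, so rows that do not move let the fingers close. It gives the time, the measured TCP pose, the force, the opening and the grip force at its end, in the units of the state.
- get_obs(): the state, without advancing time (a new reading comes with each control period).
- optics.get_image(name): name is "side" or "top" or "wrist"; returns the picture (400x640x3 uint8, blue, green, red); there is no depth.
- optics.calibration(name): a dict with "camera_matrix" (3x3 intrinsics, pixels), "distortion" ([k1, k2, p1, p2, k3] as OpenCV has them; the pictures are not rectified), "xyz" and "orientation" of the camera in the world. Camera axes: x right, y down, z forward; pixel columns grow to the right and rows downward; lengths in mm; the calibration is good to about 2 mm. A picture is of the moment at which its call begins: read the wrist's pose just before it. calibration takes no time and is no camera call; for the wrist camera it gives the pose at the moment of the call.
- close_job(): hands the job in; it is judged then, once.
Trained networks look in the newest picture that a camera, given by its name, has taken for a name from the list of things; names that differ only in an ending like _2 or _b are one class to them, and where a whole thing is asked for, a point or a joint stands for the part that bears it (a point fixed in the world has none). Each returns a list of dicts, best first, with "conf" (0 to 1); they miss things now and then, are a little off and sometimes report something else, mostly with a low value. They report only what shows in the picture. A call takes as long as a camera call. They do not tell look-alikes from the thing itself.
- spotter.find_in(camera, label): "point" ([column, row] in pixels, amid what is visible of it).
- spotter.regions_of(camera, label): "region" (400x640 bool, what is visible of it) and "point" ([column, row] in pixels, amid what is visible of it).
The state is a dict: "t": time; "qpos": joint angles; "qvel": joint speeds; "joint_torque": joint torques, N m; "ee_pos": TCP position; "orientation": TCP orientation; "ft_force": force on the tool from outside, world axes, zero at the start; "moment": the same for the moment, N m; "width": finger opening in mm; "grasp_force": force on a finger pad.
Only numpy, scipy, OpenCV 4.12 (cv2) and the standard library are available. Lean on these libraries where they do the work, as an engineer would, in place of code of your own. Each camera call takes 0.05 s, during which the arm holds its last target. There are 200 camera calls.

## Working session

There is one attempt and no reset: what is moved stays moved. The work goes in short steps, Python scripts to look and compute and a tool call to move; the robot and the scene stay as the last step left them, time stands still between calls to the robot, and variables do not carry over. Pictures are saved under pics/ and viewed, at most 14 in all, crops included, and the job is handed in when it is done.

Besides the shell and the picture viewer there is one more tool, called after "Call:" in YAML: its name, and indented under it one key for each argument. move_arm: Moves the arm, as the interface text tells. Its arguments: {"type":"object","properties":{"rows":{"type":"array","items":{"type":"array","items":{"type":"number"}}}},"required":["rows"]}

```bash
mkdir -p pics; cat > h.py <<'E'
import numpy as np, cv2
from scipy.spatial.transform import Rotation as R
from workcell import get_obs, optics, close_job, spotter, ctrl
def shot(cam,fn):
    im=optics.get_image(cam); cv2.imwrite('pics/'+fn,im); return im
def ray(cam,px):
    c=optics.calibration(cam); 
    u=cv2.undistortPoints(np.array(px,float).reshape(-1,1,2),np.array(c['camera_matrix']),np.array(c['distortion'])).reshape(-1,2)
    o=np.array(c['orientation'],float); Rm=R.from_rotvec(o).as_matrix() if o.size==3 else o
    d=np.c_[u,np.ones(len(u))]@Rm.T
    return np.array(c['xyz']),d
def at_z(cam,px,z):
    p,d=ray(cam,px); return p+d*((z-p[2])/d[:,2])[:,None]
def proj(cam,P):
    c=optics.calibration(cam); Rm=R.from_rotvec(c['orientation']).as_matrix(); 
    t=-Rm.T@np.array(c['xyz'])
    return cv2.projectPoints(np.array(P,float).reshape(-1,1,3),cv2.Rodrigues(Rm.T)[0],t,np.array(c['camera_matrix']),np.array(c['distortion']))[0].reshape(-1,2)
E
python3 - <<'E'
from h import *
np.set_printoptions(suppress=True,precision=1)
s=get_obs(); print(s['ee_pos'],s['orientation'],s['width'])
for cam in ('top','side'):
    shot(cam,cam+'0.png'); c=optics.calibration(cam); print(cam,c['xyz'],c['orientation'])
    for n in ['counting_tray','trough','trough_lid','trough_handle','strip_a','long_strip','kit_box','stock_tray','lighthouse','pin_tin','clay_pot']:
        for d in spotter.find_in(cam,n)[:6]: print(n,np.array(d['point']),round(d['conf'],2))
E
```

```text
[205.7 589.6 221.9] [-0.5 -3.1  0. ] 87.75378071774604
top [ 469.2   52.7 1541.9] [-2.2  2.2 -0.1]
counting_tray [378.  200.6] 0.7
trough [378.6 179.1] 0.79
trough_lid [376.6 169.3] 0.79
trough_handle [378.5 182. ] 0.89
trough_handle [450.1 251.7] 0.58
strip_a [291.  195.4] 0.66
strip_a [386.8 270.1] 0.55
strip_a [345.7 217. ] 0.52
strip_a [308.6 227.5] 0.49
long_strip [376.3 216.1] 0.58
kit_box [449.4 190. ] 0.65
kit_box [372.3 169.7] 0.4
kit_box [337.6 135.5] 0.36
kit_box [378.1 201.6] 0.18
stock_tray [191.4 221.6] 0.6
stock_tray [377.4 184.2] 0.32
lighthouse [337.3 134.8] 0.65
pin_tin [449.5 252. ] 0.69
clay_pot [295.6 135.8] 0.63
clay_pot [380.  169.2] 0.38
side [ 301.1 -903.4  539.6] [-2.   0.3 -0.2]
counting_tray [342.2 245.6] 0.88
trough [374.1 232. ] 0.74
trough [344.8 245.5] 0.71
trough_lid [379.7 219.1] 0.91
trough_handle [378.6 229.1] 0.95
trough_handle [340.7 245.2] 0.64
strip_a [257.5 284.6] 0.7
strip_a [314.  219.6] 0.67
strip_a [338.7 246.9] 0.57
long_strip [329.1 233.6] 0.69
kit_box [395.9 308.1] 0.8
stock_tray [282.3 188.1] 0.75
lighthouse [282.9 185.5] 0.71
lighthouse [401.1 217.2] 0.61
pin_tin [303.8 329. ] 0.94
clay_pot [385.9 201.5] 0.63
clay_pot [338.1 246.7] 0.33
```

View pics/top0.png

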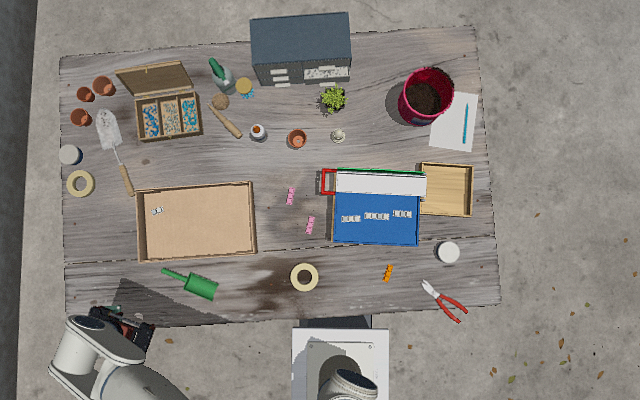

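View pics/side0.png

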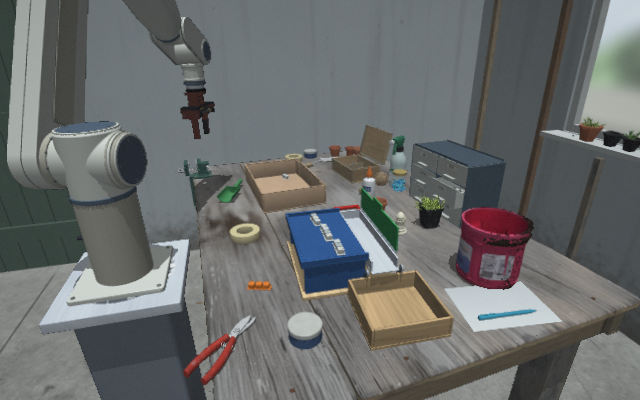

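The top view (+x up, +y left) shows the deck at about (378,217), with strips at (350,218), (377,216, long) and (402,214). The lid is standing, the handle is at (327,181), the kit box at (446,190) and the stock tray at (196,221). The pink and orange look-alikes lie off the deck.

```bash
python3 - <<'E'
from h import *
np.set_printoptions(suppress=True,precision=1)
im=cv2.imread('pics/top0.png'); hsv=cv2.cvtColor(im,cv2.COLOR_BGR2HSV)
b=cv2.inRange(hsv,(100,120,60),(125,255,255)); b[:,:310]=0;b[:,440:]=0;b[:150]=0;b[255:]=0
c=max(cv2.findContours(b,0,2)[0],key=cv2.contourArea)
q=cv2.boxPoints(cv2.minAreaRect(c)); print('blue',q); print(at_z('top',q,106)[:,:2])
# stones
mask=np.zeros(b.shape,np.uint8); cv2.fillConvexPoly(mask,cv2.convexHull(c),255); mask=cv2.erode(mask,np.ones((9,9)))
w=cv2.inRange(hsv,(0,0,110),(180,90,255))&mask
w2=cv2.morphologyEx(w,cv2.MORPH_CLOSE,np.ones((3,5)))
n,l,st,ce=cv2.connectedComponentsWithStats(w2)
for i in range(1,n):
    if st[i,4]>20:
        ys,xs=np.where(l==i); P=at_z('top',np.c_[xs,ys],108)[:,:2]; r=cv2.minAreaRect(P.astype(np.float32)); print('strip',ce[i],st[i],r)
r=cv2.inRange(hsv,(0,150,80),(8,255,255)); r[:,:310]=0; r[:,345:]=0; r[:160]=0;r[205:]=0
ys,xs=np.where(r>0); print('red',xs.min(),xs.max(),ys.min(),ys.max(), at_z('top',[[xs.min(),ys.min()],[xs.max(),ys.max()]],84))
for cam,n,z in (('top','kit_box',25),('top','stock_tray',37)):
    d=spotter.regions_of(cam,n)[0]; m=d['region'].astype(np.uint8); c=max(cv2.findContours(m,0,2)[0],key=cv2.contourArea)
    q=cv2.boxPoints(cv2.minAreaRect(c)); print(n,d['point'],at_z(cam,q,2*z)[:,:2])
cv2.imwrite('pics/crop.png',cv2.resize(im[150:260,310:480],None,fx=4.6,fy=4.6,interpolation=cv2.INTER_CUBIC))
E
```

```text
blue [[332.6 241.8]
 [335.1 191.7]
 [420.3 196. ]
 [417.7 246.1]]
[[ 433.3   31.2]
 [ 588.8   24.6]
 [ 577.8 -239.9]
 [ 422.7 -231.6]]
strip [376.5 215.7] [341 210  71  12 443] ((515.8021240234375, -102.19084167480469), (26.649333953857422, 217.98831176757812), 4.6520304679870605)
red 321 336 168 194 [[665.6  69.5  84. ]
 [583.3  21.3  84. ]]
kit_box [445.2, 186.4] [[ 520.6 -239. ]
 [ 697.2 -248.5]
 [ 690.1 -424.6]
 [ 513.5 -413.7]]
stock_tray [193.6, 222.1] [[597.1 679.1]
 [628.  289. ]
 [387.8 267.1]
 [354.8 652.8]]
```

View pics/crop.png

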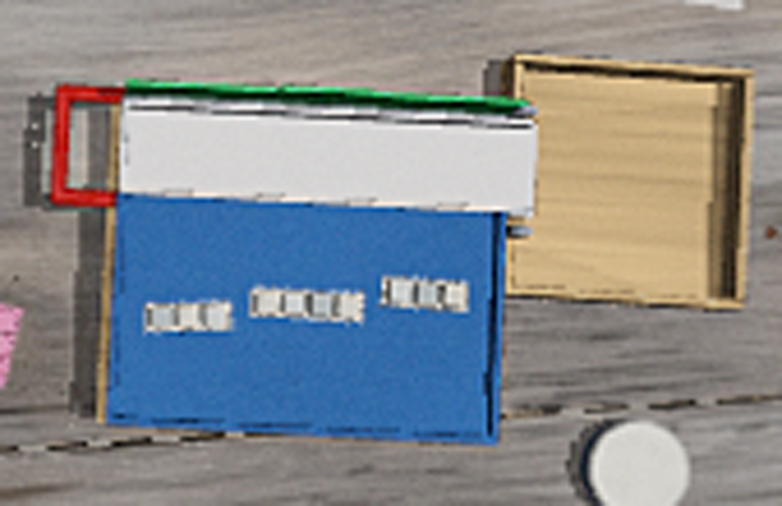

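```bash
cat >> h.py <<'E'
np.set_printoptions(suppress=True,precision=1)
YAW=-0.041; O=np.array([544.6,-105.5,0]); RT=R.from_euler('z',YAW).as_matrix()
def tray(P): return (np.asarray(P)-O)@RT
def world(p): return np.asarray(p)@RT.T+O
def status(s=None):
    s=s or get_obs(); M=R.from_rotvec(s['orientation']).as_matrix(); Y=RT.T@M[:,1]
    print('t',round(s['t'],2),'tcp tray',tray(s['ee_pos']),'world',s['ee_pos'],'tool axes in tray x,y,z:',(RT.T@M).T.round(3).tolist(),'w',round(s['width'],1),'F',s['ft_force'],'q',s['qpos'])
def go(p): # shift in tool axes (cm) to tray point
    s=get_obs(); M=R.from_rotvec(s['orientation']).as_matrix()
    print('to',p,'shift cm',(M.T@(world(p)-s['ee_pos'])/10).round(2))
E
python3 - <<'E'
from h import *
status()
px=np.array([[188,317],[307,304],[425,294]])/4.6+[310,150]
print('strips',tray(at_z('top',px,109)))
px=np.array([[145,303],[232,332],[145,332],[232,303],[250,288],[364,320],[380,275],[468,312]])/4.6+[310,150]
print(tray(at_z('top',px,109)))
px=np.array([[125,82],[530,103],[120,97]])/4.6+[310,150]; print('lid top @162',tray(at_z('top',px,162)))
print('byst',tray(at_z('top',[[337,134],[297,138],[257,131]],40)), world([0,0,0]))
print(tray([492,472,0]), RT)
print('side proj deck corners/strips',proj('side',world([[-115,126,95],[-115,-126,95],[40,-126,95],[72,172,84]])))
E
```

```text
t 1.3 tcp tray [-366.9  681.1  222.7] world [205.9 590.1 222.7] tool axes in tray x,y,z: [[-0.957, 0.291, 0.0], [0.291, 0.957, -0.0], [-0.0, -0.0, -1.0]] w 88.3 F [-0.1 -0.6  0.4] q [ 1.2  0.4  1.6  0.   1.1 -0. ]
strips [[-43.3  79.1 109. ]
 [-30.5  -0.3 109. ]
 [-19.8 -79.2 109. ]]
[[ -35.4  108.4  109. ]
 [ -51.9   49.1  109. ]
 [ -54.9  107.4  109. ]
 [ -32.4   50.   109. ]
 [ -21.7   38.4  109. ]
 [ -39.3  -39.   109. ]
 [  -8.5  -48.4  109. ]
 [ -30.4 -108.5  109. ]]
lid top @162 [[ 106.2  130.1  162. ]
 [ 105.6 -133.8  162. ]
 [  96.2  132.9  162. ]]
byst [[234.6 133.9  40. ]
 [215.  264.5  40. ]
 [232.1 397.8  40. ]] [ 544.6 -105.5    0. ]
[-76.2 574.9   0. ] [[ 1.  0.  0.]
 [-0.  1. -0.]
 [-0.  0.  1.]]
side proj deck corners/strips [[285.6 217.1]
 [300.1 264.6]
 [366.5 255.8]
 [344.5 207.6]]
```

Call:
move_arm:
  rows:
    - [0,0,0,-8.45,30]
    - [0,0,0,-8.45,30]
    - [-3,-5.4,0,0,30]
    - [-3,-5.4,0,0,30]
    - [-3,-5.4,0,0,30]
    - [-3,-5.4,0,0,30]
    - [-3,-5.4,0,0,30]
    - [-3,-5.4,0,0,30]
    - [-3,-5.4,0,0,30]
    - [-3,-5.4,0,0,30]

```text
t: 2.55
ee_pos: [428.9, 146.9, 223.1]
orientation: [0.064, 3.14, 0.001]
ft_force: [1.1, 0.8, -0.2]
width: 25.9
grasp_force: 0.0
```

```bash
python3 - <<'E'
from h import *
status(); go([-80,79,110])
E
```

```text
t 2.55 tcp tray [-125.9  247.4  223.1] world [428.9 146.9 223.1] tool axes in tray x,y,z: [[-1.0, -0.0, -0.001], [-0.0, 1.0, 0.0], [0.001, 0.0, -1.0]] w 25.9 F [ 1.1  0.8 -0.2] q [ 0.3  0.2  2.   0.   1.  -1.2]
to [-80, 79, 110] shift cm [ -4.6 -16.9  11.3]
```

Call:
move_arm:
  rows:
    - [-1.2,-4.2,0,0,30]
    - [-1.2,-4.2,0,0,30]
    - [-1.1,-4.2,3,0,30]
    - [-1.1,-4.3,3,0,30]
    - [0,0,4,0,30]
    - [0,0,1.5,0,30]
    - [0,0,0.9,0,30]
    - [0,0,0,0,30]

```text
t: 3.55
ee_pos: [467.4, -21.6, 99.0]
orientation: [0.062, 3.141, 0.0]
ft_force: [0.0, 0.9, -0.2]
width: 26.0
grasp_force: 0.0
```

```bash
python3 - <<'E'
from h import *
status()
im=shot('wrist','w1.png')
E
```

```text
t 3.55 tcp tray [-80.6  80.7  99. ] world [467.4 -21.6  99. ] tool axes in tray x,y,z: [[-1.0, -0.001, -0.0], [-0.001, 1.0, 0.0], [0.0, 0.0, -1.0]] w 26.0 F [ 0.   0.9 -0.2] q [-0.1  0.4  2.1  0.   0.7 -1.6]
```

View pics/w1.png

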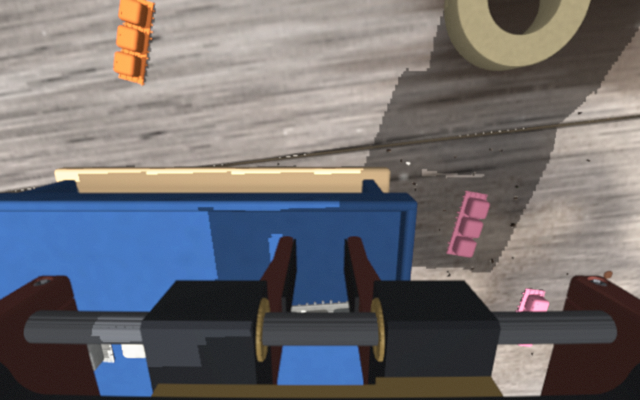

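The wrist view shows both fingers behind the left strip (at about (322,308)) and centred on it. I'll push now.

Call:
move_arm:
  rows:
    - [-1.2,-0.1,0.1,0,30]
    - [-1.2,0,0,0,30]
    - [-1.2,0,0,0,30]
    - [-1.2,0,0,0,30]
    - [-1.2,0,0,0,30]
    - [-1.2,0,0,0,30]
    - [-1.2,0,0,0,30]
    - [-1.2,0,0,0,30]
    - [-1.2,0,0,0,30]
    - [-1.2,0,0,0,30]

```text
t: 4.85
ee_pos: [587.9, -28.0, 97.7]
orientation: [0.064, 3.141, -0.0]
ft_force: [0.0, -0.5, 0.6]
width: 26.1
grasp_force: 0.0
```

Call:
move_arm:
  rows:
    - [-0.4,0,0,0,30]
    - [0,0,0,0,30]
    - [2,0,-2,0,30]
    - [2,0,-3,0,30]

```text
t: 5.35
ee_pos: [549.3, -26.4, 147.2]
orientation: [-0.064, -3.138, -0.0]
ft_force: [1.0, 0.4, 1.2]
width: 26.1
grasp_force: 0.0
```

```bash
python3 - <<'E'
from h import *
status(); go([-64,-79,130])
im=shot('top','t2.png')
a=cv2.resize(im[150:260,310:440],None,fx=4.6,fy=4.6,interpolation=cv2.INTER_CUBIC)
im=shot('side','s2.png')
b=cv2.resize(im[170:300,270:420],None,fx=4,fy=4,interpolation=cv2.INTER_CUBIC)
cv2.imwrite('pics/c2.png',cv2.resize(np.vstack([cv2.resize(a,(600,506)),cv2.resize(b,(600,520))]),(342,585)) if 0 else np.hstack([cv2.resize(a,(400,338)),cv2.resize(b,(390,338))]))
E
```

```text
t 5.35 tcp tray [  1.4  79.2 147.2] world [549.3 -26.4 147.2] tool axes in tray x,y,z: [[-1.0, -0.0, 0.003], [-0.0, 1.0, 0.0], [-0.003, 0.0, -1.0]] w 26.1 F [1.  0.4 1.2] q [-0.1  0.4  1.8  0.   0.9 -1.6]
to [-64, -79, 130] shift cm [  6.5 -15.8   1.7]
```

View pics/c2.png

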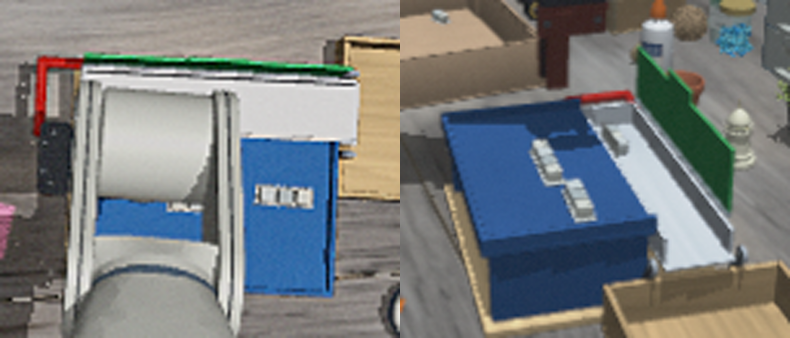

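The first strip lies in the trough (side crop at about (615,140)), and the other two are still on the deck. The second strip is next.

Call:
move_arm:
  rows:
    - [1.5,-4,0,0,30]
    - [1.5,-4,0,0,30]
    - [1.6,-4,0,0,30]
    - [1.6,-3.9,0,0,30]
    - [0,0,2,0,30]
    - [0,0,2,0,30]
    - [0,0,0.9,0,30]
    - [0,0,0,0,30]

```text
t: 6.45
ee_pos: [482.3, -182.6, 98.0]
orientation: [-0.064, -3.14, -0.001]
ft_force: [0.4, 0.1, 0.1]
width: 26.1
grasp_force: 0.0
```

```bash
python3 - <<'E'
from h import *
status(); go([40,-79,98])
E
```

```text
t 6.45 tcp tray [-59.1 -79.6  98. ] world [ 482.3 -182.6   98. ] tool axes in tray x,y,z: [[-1.0, -0.0, 0.001], [-0.0, 1.0, 0.001], [-0.001, 0.001, -1.0]] w 26.1 F [0.4 0.1 0.1] q [-0.4  0.5  1.9  0.   0.7 -1.9]
to [40, -79, 98] shift cm [-9.9  0.1 -0. ]
```

Call:
move_arm:
  rows:
    - [-1.2,0,0,0,30]
    - [-1.2,0,0,0,30]
    - [-1.2,0,0,0,30]
    - [-1.2,0,0,0,30]
    - [-1.2,0,0,0,30]
    - [-1.2,0,0,0,30]
    - [-1.2,0,0,0,30]
    - [-1.2,0,0,0,30]
    - [-0.3,0,0,0,30]
    - [0,0,0,0,30]

```text
t: 7.7
ee_pos: [581.5, -186.8, 98.5]
orientation: [-0.064, -3.141, -0.0]
ft_force: [-0.3, 0.2, 0.1]
width: 26.7
grasp_force: 0.0
```

Call:
move_arm:
  rows:
    - [2,0,-3,0,30]
    - [1,2,-4,0,30]
    - [0,2,-5,0,30]

```text
t: 8.07
ee_pos: [551.1, -145.2, 218.9]
orientation: [-0.066, -3.138, -0.001]
ft_force: [1.2, -0.3, 0.2]
width: 26.1
grasp_force: 0.0
```

```bash
python3 - <<'E'
from h import *
status(); go([160,-30,205])
im=shot('top','t3.png')
a=cv2.resize(im[150:260,310:440],None,fx=4.6,fy=4.6,interpolation=cv2.INTER_CUBIC)
im=shot('side','s3.png')
b=cv2.resize(im[170:300,270:420],None,fx=4,fy=4,interpolation=cv2.INTER_CUBIC)
cv2.imwrite('pics/c3.png',np.hstack([cv2.resize(a,(400,338)),cv2.resize(b,(390,338))]))
g=cv2.inRange(cv2.cvtColor(im,cv2.COLOR_BGR2HSV),(50,80,30),(75,255,255)); ys,xs=np.where(g[170:270,350:410]>0)
# lid angle fit: project end corner at y=-131 for angles
for th in (1.45,1.6,1.75,1.9): print(th,proj('side',world([[106-66*np.cos(th),-131,96.5+66*np.sin(th)],[106-66*np.cos(th),131,96.5+66*np.sin(th)]])).ravel())
E
```

```text
t 8.07 tcp tray [  8.1 -39.4 218.9] world [ 551.1 -145.2  218.9] tool axes in tray x,y,z: [[-1.0, 0.001, 0.003], [0.001, 1.0, 0.001], [-0.003, 0.001, -1.0]] w 26.1 F [ 1.2 -0.3  0.2] q [-0.3  0.3  1.8 -0.   1.  -1.8]
to [160, -30, 205] shift cm [-15.2   0.9   1.3]
1.45 [392.8 228.  357.4 187.7]
1.6 [396.9 227.4 360.7 187.2]
1.75 [401.  227.3 363.9 187.3]
1.9 [404.8 227.8 367.  187.8]
```

View pics/c3.png

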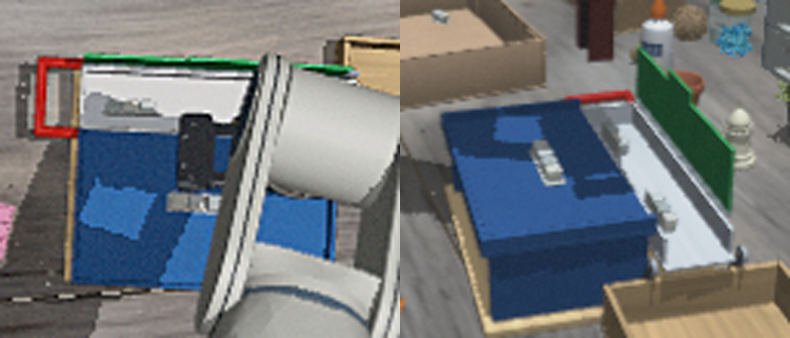

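Both strips lie flat in the trough, at (615,138) and (660,210) in the side crop. The long strip is on the deck and the lid is nearly upright. Next I'll go over behind the lid.

Call:
move_arm:
  rows:
    - [-5,0.3,0,0,30]
    - [-5,0.3,0,0,30]
    - [-5,0.3,0,0,30]
    - [0,0,2.5,0,30]
    - [0,0,3,0,30]
    - [0,0,1.5,0,30]
    - [0,0,0,0,30]

```text
t: 9.05
ee_pos: [702.3, -142.8, 147.1]
orientation: [-0.064, -3.138, -0.001]
ft_force: [0.7, -0.9, -0.0]
width: 26.8
grasp_force: 0.0
```

```bash
python3 - <<'E'
from h import *
status(); go([120,-30,148])
E
```

```text
t 9.05 tcp tray [159.1 -30.8 147.1] world [ 702.3 -142.8  147.1] tool axes in tray x,y,z: [[-1.0, 0.0, 0.003], [0.0, 1.0, 0.0], [-0.003, 0.0, -1.0]] w 26.8 F [ 0.7 -0.9 -0. ] q [-0.2  0.6  1.5 -0.   1.1 -1.7]
to [120, -30, 148] shift cm [ 3.9  0.1 -0.1]
```

Call:
move_arm:
  rows:
    - [1.3,0,0,0,30]
    - [1.3,0,0,0,30]
    - [1.3,0,0,0,30]
    - [1.3,0,0.2,0,30]
    - [1.4,0,0.4,0,30]
    - [1.0,0,0.7,0,30]
    - [0.8,0,1.1,0,30]
    - [0.5,0,1.2,0,30]
    - [0.2,0,1.0,0,30]
    - [0,0,0,0,30]

```text
t: 10.3
ee_pos: [612.2, -139.0, 101.6]
orientation: [-0.064, -3.14, -0.0]
ft_force: [0.3, 0.2, -0.7]
width: 26.4
grasp_force: 0.0
```

```bash
python3 - <<'E'
from h import *
status(); go([68,-30,99])
E
```

```text
t 10.3 tcp tray [ 68.9 -30.7 101.6] world [ 612.2 -139.   101.6] tool axes in tray x,y,z: [[-1.0, -0.0, 0.001], [-0.0, 1.0, 0.0], [-0.001, 0.0, -1.0]] w 26.4 F [ 0.3  0.2 -0.7] q [-0.2  0.6  1.7  0.   0.9 -1.8]
to [68, -30, 99] shift cm [0.1 0.1 0.3]
```

Call:
move_arm:
  rows:
    - [0.5,0,-0.2,0,30]
    - [0.8,0,0,0,30]
    - [0,0,0.3,0,30]
    - [0,0,0.1,0,30]
    - [0,0,0,0,30]

```text
t: 10.92
ee_pos: [599.3, -138.6, 100.8]
orientation: [-0.064, -3.14, -0.0]
ft_force: [-2.1, 0.2, 4.1]
width: 26.3
grasp_force: 2.0
```

```bash
python3 - <<'E'
from h import *
status()
E
```

```text
t 10.93 tcp tray [ 56.  -30.8 100.8] world [ 599.3 -138.6  100.8] tool axes in tray x,y,z: [[-1.0, -0.0, 0.001], [-0.0, 1.0, 0.0], [-0.001, 0.0, -1.0]] w 26.3 F [-2.1  0.2  4.1] q [-0.2  0.6  1.7 -0.   0.9 -1.8]
```

Call:
move_arm:
  rows:
    - [0,0,0.2,0,30]
    - [0,0,0,0,30]
    - [0,0,-2,0,30]
    - [0,0,-4,10,40]
    - [0,0,-2,10,45]
    - [0,0,0,10,45]
    - [0,0,0,10,45]
    - [0,0,0,10,45]
    - [0,0,0,10,45]
    - [0,0,0,10,45]

```text
t: 12.18
ee_pos: [600.0, -138.7, 179.3]
orientation: [1.861, 2.53, 0.001]
ft_force: [-0.8, -0.3, 0.1]
width: 39.3
grasp_force: 0.0
```

Call:
move_arm:
  rows:
    - [0,0,0,10,45]
    - [0,0,0,10,45]
    - [1.1,-2.9,0,0,45]
    - [1,-2.9,0,0,45]
    - [1,-2.9,0,0,45]
    - [0,0,0,0,45]

```text
t: 12.92
ee_pos: [512.7, -103.5, 179.2]
orientation: [-2.266, -2.176, 0.0]
ft_force: [0.1, -0.1, -0.1]
width: 39.5
grasp_force: 0.0
```

```bash
python3 - <<'E'
from h import *
status(); go([-30.5,-0.3,97])
a=cv2.resize(shot('wrist','w4.png'),(400,250))
im=shot('side','s4.png')
b=cv2.resize(im[170:300,270:420],None,fx=4,fy=4,interpolation=cv2.INTER_CUBIC)
t=shot('top','t4.png'); t=cv2.resize(t[150:260,310:440],(400,338),interpolation=cv2.INTER_CUBIC)
cv2.imwrite('pics/c4.png',np.hstack([np.vstack([a,t]),cv2.resize(b,(390,588))]))
E
```

```text
t 12.93 tcp tray [-31.9   0.7 179.2] world [ 512.7 -103.5  179.2] tool axes in tray x,y,z: [[-0.001, 1.0, 0.0], [1.0, 0.001, -0.0], [-0.0, 0.0, -1.0]] w 39.5 F [ 0.1 -0.1 -0.1] q [-0.2  0.3  1.9  0.   0.9 -0.2]
to [-30.5, -0.3, 97] shift cm [-0.1  0.1  8.2]
```

View pics/c4.png

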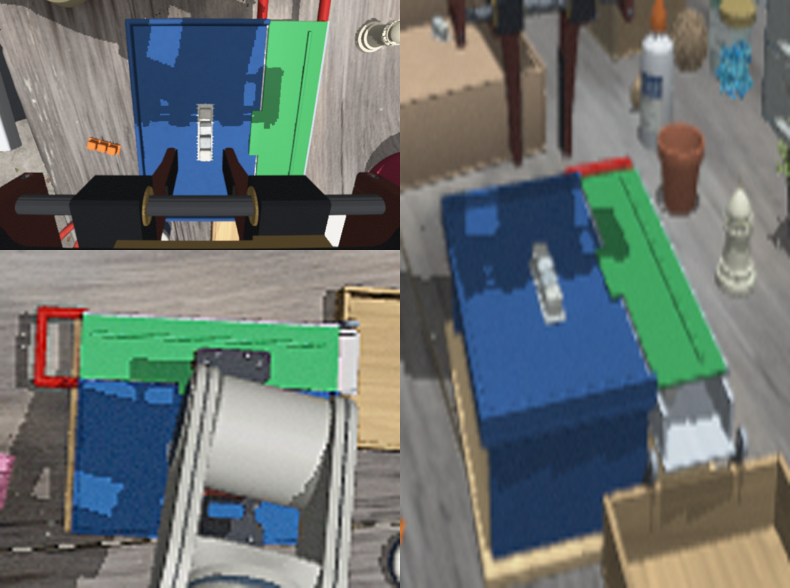

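The lid lies flat and shut, and the long strip runs straight between the fingers. I'll descend and pinch it.

Call:
move_arm:
  rows:
    - [-0.1,0.1,3.5,0,45]
    - [0,0,3,0,45]
    - [0,0,1.6,0,45]
    - [0,0,0,0,45]
    - [0,0,0,0,5]
    - [0,0,0,0,5]
    - [0,0,0,0,5]
    - [0,0,0,0,5]
    - [0,0,0,0,5]

```text
t: 14.2
ee_pos: [515.3, -105.2, 98.3]
orientation: [2.266, 2.175, 0.001]
ft_force: [-1.5, 0.6, 6.2]
width: 15.6
grasp_force: 30.0
```

```bash
python3 - <<'E'
from h import *
status(); print(get_obs()['grasp_force'])
E
```

```text
t 14.2 tcp tray [-29.3  -0.9  98.3] world [ 515.3 -105.2   98.3] tool axes in tray x,y,z: [[-0.0, 1.0, -0.0], [1.0, 0.0, 0.001], [0.001, -0.0, -1.0]] w 15.6 F [-1.5  0.6  6.2] q [-0.2  0.5  1.9  0.   0.7 -0.2]
30.032347413434763
```

Call:
move_arm:
  rows:
    - [0,0,-4,0,5]
    - [0,0,-5,0,5]
    - [4,-0.5,0,0,5]
    - [5.5,-0.6,0,0,5]
    - [5.5,-0.6,0,0,5]
    - [5.5,-0.6,0,0,5]
    - [5.5,-0.6,0,0,5]
    - [5.5,-0.6,0,0,5]
    - [5.5,-0.6,0,0,5]
    - [5.5,-0.6,0,0,5]

```text
t: 15.45
ee_pos: [484.6, 323.2, 187.5]
orientation: [2.266, 2.176, -0.001]
ft_force: [0.3, 0.2, 0.1]
width: 14.5
grasp_force: 30.0
```

Call:
move_arm:
  rows:
    - [5.5,0,0,0,5]
    - [5.5,0,0,0,5]
    - [1,0,0,0,5]
    - [0,0,0,0,5]

```text
t: 15.95
ee_pos: [489.5, 441.2, 187.0]
orientation: [2.265, 2.177, -0.002]
ft_force: [0.4, -1.3, -0.7]
width: 14.9
grasp_force: 30.0
```

```bash
python3 - <<'E'
from h import *
status(); print(get_obs()['grasp_force'])
a=cv2.resize(shot('top','t5.png')[120:290,100:300],None,fx=2.35,fy=2.35)
b=shot('side','s5.png')[130:260,160:360]; b=cv2.resize(b,(320,400))
cv2.imwrite('pics/c5.png',np.hstack([cv2.resize(a,(470,400)),b]))
E
```

```text
t 15.95 tcp tray [-77.5 544.  187. ] world [489.5 441.2 187. ] tool axes in tray x,y,z: [[-0.001, 1.0, -0.001], [1.0, 0.001, -0.001], [-0.001, -0.001, -1.0]] w 14.9 F [ 0.4 -1.3 -0.7] q [ 0.7  0.5  1.6 -0.   1.1  0.8]
30.028364926110953
```

View pics/c5.png

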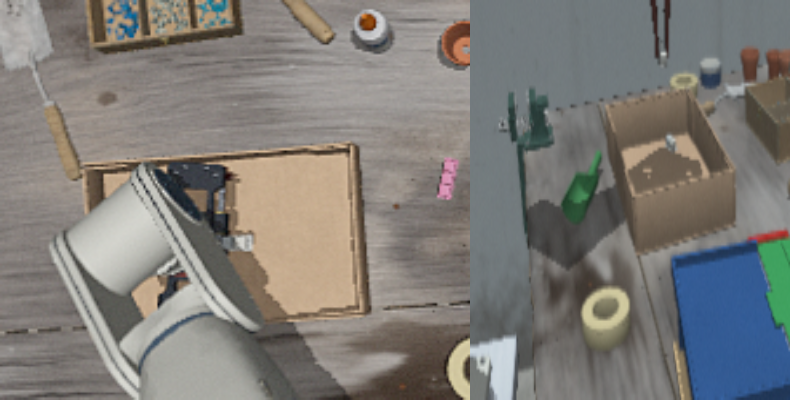

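The strip is held above the inside of the stock tray, clear of the stuck piece. I'll lower it and let go.

Call:
move_arm:
  rows:
    - [0,0,4,0,5]
    - [0,0,5,0,5]
    - [0,0,5,0,5]
    - [0,0,2.5,0,5]
    - [0,0,1.2,0,5]
    - [0,0,0,0,5]
    - [0,0,0,0,40]
    - [0,0,0,0,40]
    - [0,0,0,0,40]
    - [0,0,-2,0,40]

```text
t: 17.3
ee_pos: [489.2, 440.6, 30.3]
orientation: [-2.266, -2.176, 0.004]
ft_force: [0.8, -0.1, 0.7]
width: 35.1
grasp_force: 0.0
```

Call:
move_arm:
  rows:
    - [0,0,-5,0,40]
    - [0,0,-6,0,40]
    - [0,0,-6,-10,34]
    - [0,0,-2,-10,34]
    - [0,0,0,-10,34]
    - [0,0,0,-10,34]
    - [0,0,0,-10,34]
    - [0,0,0,-10,34]
    - [0,0,0,-10,34]
    - [0,0,0,-10,34]

```text
t: 18.55
ee_pos: [490.1, 441.5, 222.3]
orientation: [0.328, 3.123, 0.002]
ft_force: [-0.9, 0.2, 0.6]
width: 29.7
grasp_force: 0.0
```

```bash
python3 - <<'E'
from h import *
status(); go([72,172,150])
a=cv2.resize(shot('top','t6.png')[150:290,100:300],(400,280))
b=cv2.resize(shot('side','s6.png')[150:260,230:400],(390,280))
cv2.imwrite('pics/c6.png',np.hstack([a,b]))
E
```

```text
t 18.55 tcp tray [-76.9 544.3 222.3] world [490.1 441.5 222.3] tool axes in tray x,y,z: [[-0.986, 0.168, -0.001], [0.168, 0.986, 0.001], [0.001, 0.001, -1.0]] w 29.7 F [-0.9  0.2  0.6] q [ 0.7  0.5  1.5 -0.   1.1 -0.6]
to [72, 172, 150] shift cm [-20.9 -34.2   7.2]
```

View pics/c6.png

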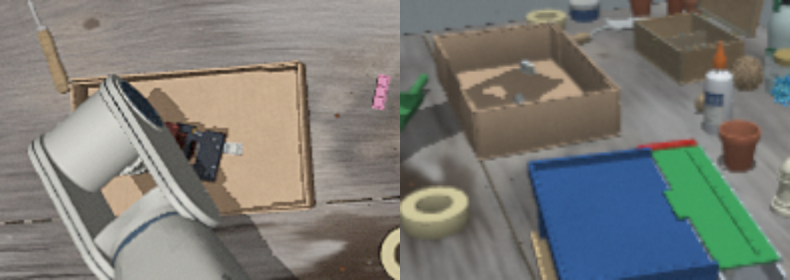

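The long strip lies in the stock tray, let go. I'll move to the handle.

Call:
move_arm:
  rows:
    - [0,0,0,-9.7,34]
    - [-2.1,-5.3,0,0,34]
    - [-2.1,-5.3,0,0,34]
    - [-2.1,-5.3,0,0,34]
    - [-2.1,-5.3,0,0,34]
    - [-2.1,-5.3,1,0,34]
    - [-2.1,-5.3,3,0,34]
    - [-2.1,-5.3,3,0,34]
    - [0,0,0,0,34]

```text
t: 19.77
ee_pos: [618.2, 63.7, 151.0]
orientation: [-0.085, -3.137, 0.001]
ft_force: [0.1, -0.2, 0.4]
width: 29.8
grasp_force: 0.0
```

```bash
python3 - <<'E'
from h import *
status(); go([72,172,65])
w=shot('wrist','w7.png'); t=shot('top','t7.png')
print('handle px exp wrist',proj('wrist',world([[72,172,84],[42,172,84],[102,172,84]])))
for im,n in ((w,'wrist'),(t,'top')):
    r=cv2.inRange(cv2.cvtColor(im,cv2.COLOR_BGR2HSV),(0,150,80),(8,255,255)); 
    if n=='top': r[:,:310]=0; r[:,345:]=0; r[:160]=0; r[205:]=0
    k,l,st,ce=cv2.connectedComponentsWithStats(r)
    print(n,[s.tolist() for s in st[1:] if s[4]>30])
cv2.imwrite('pics/w7b.png',w)
E
```

```text
t 19.77 tcp tray [ 66.6 172.1 151. ] world [618.2  63.7 151. ] tool axes in tray x,y,z: [[-1.0, 0.013, 0.003], [0.013, 1.0, -0.001], [-0.003, -0.001, -1.0]] w 29.8 F [ 0.1 -0.2  0.4] q [ 0.1  0.5  1.7 -0.   1.  -1.4]
to [72, 172, 65] shift cm [-0.6  0.   8.6]
handle px exp wrist [[314.3 221.7]
 [313.7 183.7]
 [314.8 257.1]]
wrist [[263, 175, 63, 103, 2370]]
top [[321, 189, 14, 6, 57]]
```

View pics/w7b.png

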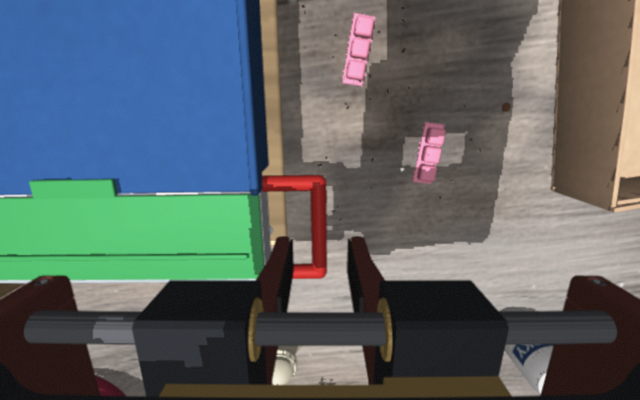

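The bar is at column 318 and centred at row about 226, midway between the fingers. I'll descend and pinch.

Call:
move_arm:
  rows:
    - [-0.8,0.2,2,0.7,34]
    - [0,0,3,0,34]
    - [0,0,2.5,0,34]
    - [0,0,1.1,0,34]
    - [0,0,0,0,34]
    - [0,0,0,0,5]
    - [0,0,0,0,5]
    - [0,0,0,0,5]
    - [0,0,0,0,5]

```text
t: 21.0
ee_pos: [626.7, 62.4, 66.9]
orientation: [-0.089, -3.14, 0.013]
ft_force: [0.6, -31.7, -4.1]
width: 11.5
grasp_force: 30.0
```

```bash
python3 - <<'E'
from h import *
status(); print(get_obs()['grasp_force'])
Y0=get_obs()['ee_pos']; 
# arc shifts of the bar, per step, cm: (tool y, tool z)
prev=np.array([322,16.]);
for a in np.arange(0.08,0.801,0.08):
    p=np.array([322*np.cos(a)-16*np.sin(a),322*np.sin(a)+16*np.cos(a)]); d=(p-prev)/10; prev=p; print(round(a,2),'dy',d[0].round(2),'dz',(-d[1]).round(2))
E
```

```text
t 21.0 tcp tray [ 75.2 171.1  66.9] world [626.7  62.4  66.9] tool axes in tray x,y,z: [[-1.0, 0.016, 0.0], [0.016, 1.0, -0.008], [-0.0, -0.008, -1.0]] w 11.5 F [  0.6 -31.7  -4.1] q [ 0.1  0.6  1.7 -0.   0.8 -1.4]
30.032990723848343
0.08 dy -0.23 dz -2.57
0.16 dy -0.44 dz -2.54
0.24 dy -0.64 dz -2.5
0.32 dy -0.83 dz -2.44
0.4 dy -1.03 dz -2.37
0.48 dy -1.21 dz -2.28
0.56 dy -1.39 dz -2.17
0.64 dy -1.56 dz -2.05
0.72 dy -1.72 dz -1.92
0.8 dy -1.87 dz -1.78
```

Call:
move_arm:
  rows:
    - [0,-0.27,0,0,5]
    - [0,0,0,0,5]

```text
t: 21.25
ee_pos: [626.8, 62.3, 67.1]
orientation: [0.091, 3.14, -0.007]
ft_force: [0.2, -17.5, -4.3]
width: 10.9
grasp_force: 30.0
```

Call:
move_arm:
  rows:
    - [0,-0.1,-1.2,0,5]
    - [0,-0.13,-1.37,0,5]
    - [0,-0.44,-2.54,0,5]
    - [0,0,0,0,5]

```text
t: 21.75
ee_pos: [626.5, 55.1, 119.3]
orientation: [0.091, 3.139, -0.009]
ft_force: [1.8, -19.0, -7.1]
width: 11.4
grasp_force: 30.0
```

```bash
python3 - <<'E'
from h import *
status()
E
```

```text
t 21.75 tcp tray [ 75.2 163.9 119.3] world [626.5  55.1 119.3] tool axes in tray x,y,z: [[-1.0, 0.017, -0.002], [0.017, 1.0, -0.005], [0.001, -0.006, -1.0]] w 11.4 F [  1.8 -19.   -7.1] q [ 0.1  0.6  1.7 -0.   0.9 -1.4]
```

Call:
move_arm:
  rows:
    - [0,-0.9,-2.5,0,5]
    - [0,-0.83,-2.44,0,5]
    - [0,-1.03,-2.37,0,5]
    - [0,0,0,0,5]
    - [0,-1.21,-2.28,0,5]
    - [0,-1.39,-2.17,0,5]
    - [0,0,0,0,5]
    - [0,-1.56,-2.05,0,5]

```text
t: 22.75
ee_pos: [623.3, -10.3, 255.9]
orientation: [0.091, 3.137, -0.002]
ft_force: [6.7, -7.6, -8.3]
width: 11.5
grasp_force: 29.9
```

```bash
python3 - <<'E'
from h import *
status()
E
```

```text
t 22.75 tcp tray [ 74.7  98.4 255.9] world [623.3 -10.3 255.9] tool axes in tray x,y,z: [[-1.0, 0.017, -0.003], [0.017, 1.0, -0.001], [0.003, -0.001, -1.0]] w 11.5 F [ 6.7 -7.6 -8.3] q [-0.   0.4  1.6 -0.   1.1 -1.5]
```

Call:
move_arm:
  rows:
    - [0,-1.72,-1.92,0,5]
    - [0,-1.1,-1.1,0,5]
    - [0,0,0,0,5]
    - [0,0,0,0,5]
    - [0,0,0,0,5]
    - [0,0,0,0,5]
    - [0,0,0,0,5]
    - [0,0,0,0,5]

```text
t: 23.75
ee_pos: [622.2, -38.4, 287.0]
orientation: [0.092, 3.135, -0.002]
ft_force: [5.0, -3.6, -6.1]
width: 11.4
grasp_force: 29.9
```

```bash
python3 - <<'E'
from h import *
status()
a=cv2.resize(shot('top','t8.png')[150:270,310:490],(390,260),interpolation=2)
b=cv2.resize(shot('side','s8.png')[130:350,260:470],(390,400),interpolation=2)
cv2.imwrite('pics/c8.png',np.hstack([np.vstack([a,np.zeros((140,390,3),np.uint8)]),b]))
E
```

```text
t 23.75 tcp tray [ 74.8  70.2 287. ] world [622.2 -38.4 287. ] tool axes in tray x,y,z: [[-1.0, 0.017, -0.005], [0.017, 1.0, -0.001], [0.005, -0.001, -1.0]] w 11.4 F [ 5.  -3.6 -6.1] q [-0.1  0.4  1.6 -0.   1.2 -1.6]
```

View pics/c8.png

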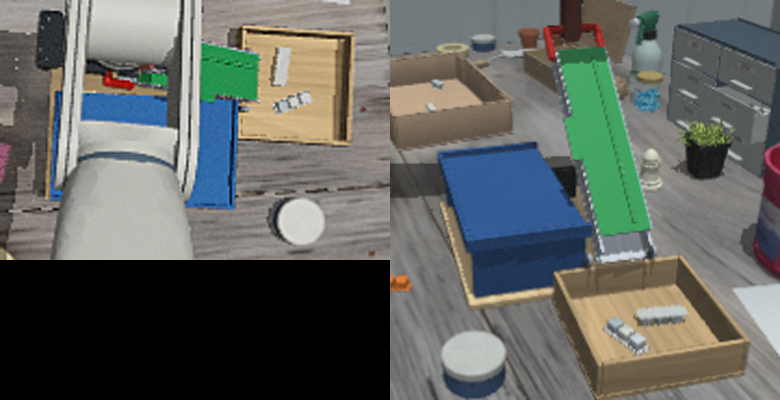

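Both strips lie in the kit box, at (625,335) and (661,315) in the side crop, and the lid is still shut. Now I'll bring the trough down along the arc.

```bash
python3 -c "
import numpy as np
f=lambda a:np.array([322*np.cos(a)-16*np.sin(a),322*np.sin(a)+16*np.cos(a)])
A=np.linspace(.77,0,12)
for a,b in zip(A,A[1:]): d=(f(b)-f(a))/10; print(round(d[0],2),round(-d[1],2))"
```

```text
1.59 1.6
1.48 1.7
1.36 1.8
1.23 1.89
1.09 1.98
0.95 2.05
0.8 2.11
0.66 2.16
0.5 2.2
0.35 2.23
0.19 2.25
```

Call:
move_arm:
  rows:
    - [0,1.59,1.6,0,5]
    - [0,1.48,1.7,0,5]
    - [0,1.36,1.8,0,5]
    - [0,1.23,1.89,0,5]
    - [0,1.09,1.98,0,5]
    - [0,0.95,2.05,0,5]
    - [0,0.8,2.11,0,5]
    - [0,0.66,2.16,0,5]
    - [0,0,0,0,5]

```text
t: 24.98
ee_pos: [625.8, 53.8, 130.8]
orientation: [-0.089, -3.14, 0.003]
ft_force: [3.3, -7.9, -4.3]
width: 10.9
grasp_force: 30.0
```

```bash
python3 - <<'E'
from h import *
status(); go([75,172,67])
E
```

```text
t 24.98 tcp tray [ 74.6 162.5 130.8] world [625.8  53.8 130.8] tool axes in tray x,y,z: [[-1.0, 0.016, 0.001], [0.016, 1.0, -0.002], [-0.001, -0.002, -1.0]] w 10.9 F [ 3.3 -7.9 -4.3] q [ 0.1  0.5  1.7 -0.   0.9 -1.4]
to [75, 172, 67] shift cm [-0.   1.   6.4]
```

Call:
move_arm:
  rows:
    - [0,0.4,2.1,0,5]
    - [0,0.3,2.1,0,5]
    - [0,0.15,2.0,0,5]
    - [0,0,0,0,5]

```text
t: 25.48
ee_pos: [627.0, 62.1, 69.6]
orientation: [0.09, 3.139, -0.001]
ft_force: [3.9, -7.1, -3.3]
width: 11.0
grasp_force: 30.1
```

```bash
python3 - <<'E'
from h import *
status()
E
```

```text
t 25.48 tcp tray [ 75.4 170.9  69.6] world [627.   62.1  69.6] tool axes in tray x,y,z: [[-1.0, 0.017, -0.001], [0.017, 1.0, -0.001], [0.001, -0.001, -1.0]] w 11.0 F [ 3.9 -7.1 -3.3] q [ 0.1  0.6  1.7 -0.   0.8 -1.4]
```

Next I'll lower the last 2.5 mm, open and lift clear.

Call:
move_arm:
  rows:
    - [0,0,0.2,0,5]
    - [0,0,0,0,5]
    - [0,0,0,0,32]
    - [0,0,0,0,32]
    - [0,0,0,0,32]
    - [0,0,-2,0,32]
    - [0,0,-4,0,32]
    - [0,0,-5,0,32]
    - [0,4,-3,0,32]
    - [0,5,0,0,32]

```text
t: 26.72
ee_pos: [633.9, 152.6, 214.4]
orientation: [0.095, 3.133, 0.003]
ft_force: [1.6, 0.1, 0.5]
width: 28.1
grasp_force: 0.0
```

Call:
move_arm:
  rows:
    - [2,6,0,0,32]
    - [2,6,0,0,32]
    - [2,6,0,0,32]
    - [0,0,0,0,32]
    - [0,0,0,0,32]

```text
t: 27.35
ee_pos: [582.8, 332.9, 209.9]
orientation: [0.09, 3.139, 0.0]
ft_force: [0.1, -0.7, -0.4]
width: 28.1
grasp_force: 0.0
```

```bash
python3 - <<'E'
from h import *
status()
a=cv2.resize(shot('top','t9.png')[120:280,120:490],(790,342),interpolation=2)
b=cv2.resize(shot('side','s9.png')[170:340,200:460],(370,242),interpolation=2)
cv2.imwrite('pics/c9.png',np.vstack([a,np.hstack([b,np.zeros((242,420,3),np.uint8)])]))
E
```

```text
t 27.35 tcp tray [ 20.2 439.6 209.9] world [582.8 332.9 209.9] tool axes in tray x,y,z: [[-1.0, 0.016, -0.001], [0.016, 1.0, 0.0], [0.001, 0.0, -1.0]] w 28.1 F [ 0.1 -0.7 -0.4] q [ 0.5  0.5  1.5 -0.   1.1 -1. ]
```

View pics/c9.png

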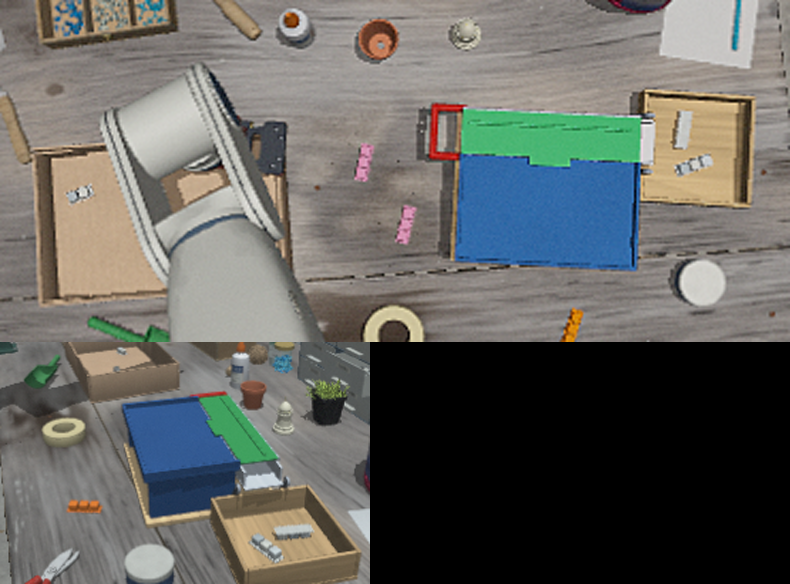

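The trough is level with the lid shut, and both strips are in the kit box. The arm is clear and the bystanders haven't moved.

```bash
python3 -c "
from workcell import close_job
print(close_job())"
```

```text
the job is handed in; nothing more can be done
None
```

I handed the job in at about 27 s; the last pictures showed both three-stone strips in the kit box and the trough level with its lid shut, and the four-stone strip was seen lying in the stock tray after its release (the hand-in gave no verdict).

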